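Swing the bench magnifier to its next index hole

ROBOT

A 7-joint arm with a two-finger parallel gripper is mounted at the origin on the work surface. World frame = base frame: x ahead of the robot, y to its left, z up, the work surface at z = 0. Lengths are in m, angles in rad, forces in N, time in s.
With the tool pointing down it reaches from about 0.425 to 0.925 m from the base axis. Payload 6.8 kg.
Tool frame: the origin (TCP) lies midway between the tips of the shut fingers; the grasp point (between the pads) lies r.grip_point_offset behind it (r.grip_point_offset is the distance from the TCP to the grasp point, in m); z points along the fingers, y is the direction in which the jaws open and shut (so a half turn about z gives the same grasp; the last joint's range is limited). The gripper opens to 85 mm and grips with 20 to 120 N. Pads are 22 mm wide; open, the fingers measure 114 mm over their backs; the gripper's body (76 mm by 85 mm) begins 54 mm behind the grasp point. The pads swing forward as they close: fully open they stand 13 mm farther back than shut.
Start: joints at [-1.32, 0.477, 0.022, 1.555, -0.011, 1.109, -0.083], TCP at [0.237, 0.632, 0.198] pointing down, gripper open.
Joint ranges: [-2.96, 2.96], [-0.34, 2.1], [-1.41, 1.46], [0.24, 2.44], [-1.37, 4.51], [0.17, 1.92], [-2.96, 2.96]. Speed limits (rad/s): [2.39, 2.39, 3.14, 3.14, 3.14, 3.14, 3.14].

INTERFACE

Orientations are given as a rotation vector (axis times angle).
In Python, from bench import r gives the robot as it stands. The module is installed in compiled form; this text tells all that it offers.
- The arm moves only by the tool play_rows, never from a script. Its argument "deltas" is a list of rows, each a list of 3 entries, a list of its own where there are three numbers: the finger opening in mm, from 0 to 85.4, then the shift along the tool's x, y, z in mm, then the turn, a rotation vector about the tool's x, y, z in rad. A call has 1 to 8 rows; each row is the pose to reach, as a shift and turn from the pose measured when the call began, along the tool's axes at that moment; what a row does not reach only later rows make up. A row lasts 1/8 s, in which the tool goes at most 62.5 mm and 10.7 degrees, less where a joint would pass 70% of its speed; a pose out of reach is approached as far as the arm can. A call with a gripper value outside its range is refused whole. The fingers move at their own pace and stop on an object; "squeeze" is the grip in N (left out, the last holds). Time passes only in rows, so rows that repeat a pose let the fingers close. It gives the time, the measured TCP pose, the force and the opening at its end, in the units of the state.
- r.get_obs(): the state, without advancing time (a new reading comes with each control period).
- r.grab_frame(name): name is "side" or "top"; returns (picture, depth): 480x640x3 uint8, red, green, blue; 480x640 float32, m along the optical axis (not along the pixel's ray), 0 where there is no reading.
- r.camera_model(name): a dict with "mtx" (3x3 intrinsics, pixels), "rvec" (rotation vector, rad) and "tvec" (3), from world to camera coordinates, as OpenCV has them. Camera axes: x right, y down, z forward; pixel columns grow to the right and rows downward; lengths in m; the calibration is good to about 2 mm. A picture is of the moment at which its call begins. camera_model takes no time and is no camera call.
- r.hand_in(): hands the job in, once; it reports no verdict.
The state is a dict: "clock": time; "joints": joint angles; "qvel": joint speeds; "tau": joint torques, N m; "tcp_pos": TCP position; "orientation": TCP orientation; "contact_force": force on the tool from outside, world axes, zero at the start; "moment": the same for the moment, N m; "grip_width": finger opening in m.
Only numpy, scipy, OpenCV 4.12 (cv2) and the standard library are available. Lean on these libraries where they do the work, as an engineer would, in place of code of your own. Each camera call takes 0.05 s, during which the arm holds its last target. There are 200 camera calls.

TASK

The bench magnifier is locked in its parking hole. Pull up the black knob of its spring plunger, swing the head round by the knob, counter-clockwise seen from above, and let the plunger snap fully home in the very next hole (the holes are hidden under the head, so that one has to be felt for), then let go. Do not bump the lens or its stalk, and leave the clock movement, the pocket watch, the brass ring, the screwdriver and the brush where they lie.

Things in the scene. Friction and masses are not known exactly. Their poses are not given: they have to be found in the camera images.
- stand: Fixed round grey foot of the magnifier, 230 mm across, 22 mm high, with the index plate on it, hidden under the head. Origin: centre of the underside, on the pivot axis. At yaw 0 the parked knob lies at 150 degrees from the foot's x axis, counter-clockwise from above.
- axis (a point): Vertical pivot axis of the magnifier head, at the top of its dark hub (48 mm across), 78 mm above the bench. The head is an aluminium disc 216 mm across, its top 48 mm above the bench, turning on the fixed foot. The point does not turn with the head; z is up.
- knob (a point): Centre of the black round ribbed plunger knob: 32 mm across, 26 mm high, 85 mm from the pivot axis; with the plunger home 86 mm above the bench (underside at 73 mm). Below it a steel housing, 26 mm across, stands on the disc up to 70 mm, so fingers can come down beside both. It rises with the plunger and goes round with the head; pushed sideways it turns the head when the pin is out.
- plunger (a joint): Lift of the knob, m: 0 home in a hole, 0.016 upper stop. Spring: 6 N down when home, 10 N at the stop. The 12 mm round-nosed pin clears its hole at 0.010. Let go between holes it rides on the hidden plate, reading about 0.010, dragging lightly (about 3 N at the knob), and drops in by itself over a hole (play 1.2 mm either way); the head is then locked and the knob meets a hard stop sideways.
- head (a joint): Turn of the head, rad, growing counter-clockwise seen from above: 0 in the parking hole, end stop at 1.85. The next hole lies somewhere between 0.70 and 1.00 (set by the last user, different each time, hidden under the head); one more hole, not wanted, is at 1.70. The head stays where it is left.
- lens: The round magnifying lens in its black frame (116 mm across, 12 mm thick), level, 155 mm above the bench, 200 mm from the pivot axis, carried on a 14 mm steel stalk that rises from the disc 78 mm from the axis. It turns with the head and stands 110 degrees ahead (counter-clockwise) of the knob. Origin: centre of the lens.
- movement: Clock movement with white dial in a round dark holder, 96 mm across, 34 mm high, loose on the bench about where the lens will come. Origin: centre of the underside.
- pocketwatch: Brass pocket watch lying face up with its lid standing open, 60 mm across, 62 mm high over the lid, loose. Origin: centre of the underside.
- bezel: Flat brass ring, 90 mm across, 7 mm high, loose. Origin: centre of the underside.
- screwdriver: Screwdriver, 150 mm long, lying nearer the robot on its right. Origin: on the underside.
- brush: Brush, 160 mm long, lying nearer the robot on its left. Origin: on the underside.

How it is judged:
On the way, in this order (a step that is already met when the one before it is completed fails the run):
1. the plunger is pulled up with the head still at the parking hole (value of joint plunger above 0.008 m and value of joint head below 0.1 rad), for 0.1 s.
2. the head is swung well away from the parking hole (value of joint head above 0.3 rad), for 0.1 s.
At the end, for the whole second after the job is handed in: The plunger is home (within 2 mm) in the next hole, the head standing still between 0.66 and 1.04 rad from the parking hole (value of joint plunger below 0.002 m and value of joint head between 0.66 and 1.04 rad and velocity of joint head between -0.05 and 0.05 rad/s); the robot touches nothing.
It fails at once if the lens or its stalk is bumped by the robot (more than 3 N) (contact force between any of the fingers, the arm and lens above 3 N).
It fails at once if the clock movement, pocket watch, brass ring, screwdriver or brush is shifted by more than 15 mm (distance of any of movement, pocketwatch, bezel, screwdriver, brush from where it was at the start of the episode above 0.015 m).
It also fails if it takes over 42 s, if anything falls off the work surface, if the arm or the gripper's body presses on something with over 40 N, if the wrist force passes 120 N, or if a joint passes its speed limit or range.

## Working session

There is one attempt and no reset: what is moved stays moved. The work goes in short steps, Python scripts to look and compute and a tool call to move; the robot and the scene stay as the last step left them, time stands still between calls to the robot, and variables do not carry over. Pictures are saved under pics/ and viewed, about 8 in all and at most 12, crops included, and the job is handed in when it is done.

Besides the shell and the picture viewer there is one more tool, called after "Call:" as name([rows], argument=value, ...), one row to a line, values as JSON. play_rows: Moves the arm, as the interface text tells. Its arguments: {"type":"object","properties":{"deltas":{"type":"array"},"squeeze":{"type":"number"}},"required":["deltas"]}

```bash
mkdir -p pics; cat > h.py <<'E'
import numpy as np,cv2
from bench import r
def cam(n):
    m=r.camera_model(n);R=cv2.Rodrigues(np.array(m['rvec'],float))[0];return np.array(m['mtx']),R,np.array(m['tvec'],float).ravel()
def world(n,u,v,d):
    K,R,t=cam(n);p=np.linalg.inv(K)@np.array([u,v,1.])*d;return R.T@(p-t)
def plane(n,u,v,z):
    K,R,t=cam(n);c=-R.T@t;w=R.T@np.linalg.inv(K)@np.array([u,v,1.]);return c+w*(z-c[2])/w[2]
def cloud(n,d):
    K,R,t=cam(n);v,u=np.mgrid[:480,:640];p=np.stack([u,v,np.ones_like(u)],-1)@np.linalg.inv(K).T*d[...,None];return (p-t)@R
def st():
    o=r.get_obs();return {k:np.round(o[k],4).tolist() for k in('clock','joints','tcp_pos','orientation','contact_force','grip_width')}
E
python3 - <<'E'
from h import *
for n in('top','side'):
    p,d=r.grab_frame(n);cv2.imwrite(f'pics/{n}0.png',p[...,::-1]);np.save(f'{n}0.npy',d)
    K,R,t=cam(n);print(n,(-R.T@t).round(3),R.round(2).tolist())
print(st(),r.grip_point_offset)
E
```

```text
top [0.283 0.04  1.236] [[-0.01, -1.0, 0.0], [-0.98, 0.01, -0.21], [0.21, -0.01, -0.98]]
side [-0.125 -0.577  0.66 ] [[0.69, -0.73, -0.01], [-0.39, -0.36, -0.85], [0.61, 0.59, -0.53]]
{'clock': 0.1, 'joints': [-1.3201, 0.4778, 0.0224, 1.5563, -0.0115, 1.1093, -0.0831], 'tcp_pos': [0.2369, 0.6314, 0.1967], 'orientation': [-0.5605, -3.091, 0.0027], 'contact_force': [-0.5616, -0.0071, 0.7617], 'grip_width': 0.0855} 0.0187
```

View pics/top0.png

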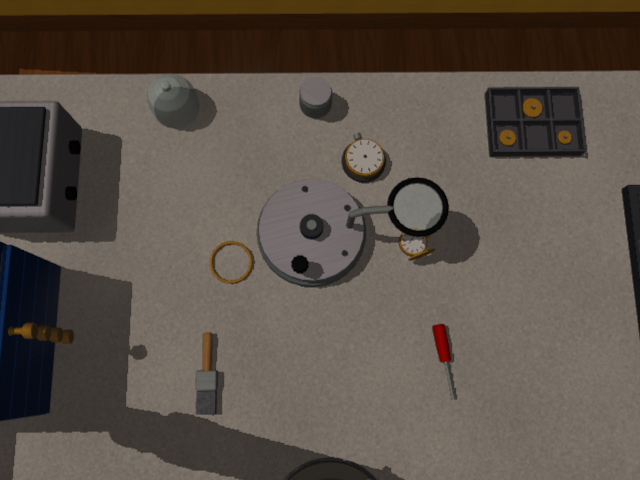

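View pics/side0.png

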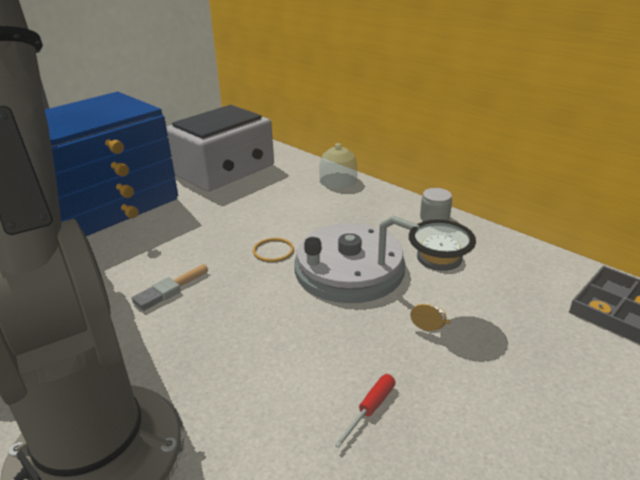

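The top view shows the knob at about (300,264), hub (312,227), lens (418,207), ring (231,262), movement (364,158) and pocket watch (414,244). The side view shows the knob at about (313,245) and hub (349,241).

```bash
python3 - <<'E'
from h import *
p=cv2.imread('pics/top0.png');d=np.load('top0.npy');c=cloud('top',d)
g=p.max(2)
m=((g<45)).astype(np.uint8);n,l,s,ce=cv2.connectedComponentsWithStats(m)
for i in range(1,n):
    x,y=ce[i]
    if s[i,4]>40 and 240<x<460 and 140<y<300:
        print(ce[i].round(1),s[i])
m=(c[...,2]>.09)&(c[...,2]<.11);m[:240]=0;m[290:]=0;m[:,:280]=0;m[:,325:]=0
q=c[m];print('knob cloud',len(q),q.mean(0),np.median(q,0),q.min(0),q.max(0), 'ray',plane('top',300,264,.099))
m=(c[...,2]>.07)&(c[...,2]<.085);m[:205]=0;m[245:]=0;m[:,:295]=0;m[:,:][:,330:]=0
q=c[m];print('hub',len(q),np.median(q,0),(q.min(0)+q.max(0))/2,q.max(0)-q.min(0))
m=(c[...,2]>.044)&(c[...,2]<.052);m[:170]=0;m[290:]=0;m[:,:250]=0;m[:,375:]=0
q=c[m];print('disc',len(q),(q.min(0)+q.max(0))/2,q.max(0)-q.min(0))
print(cv2.minEnclosingCircle(q[:,:2].astype(np.float32)))
m=(c[...,2]>.14)&(c[...,2]<.175);m[:,:300]=0;m[:,460:]=0;m[:150]=0;m[290:]=0
q=c[m];print('lens',len(q),q.min(0),q.max(0),q.mean(0))
m=(c[...,2]>.11);m[:,:250]=0;m[:,460:]=0;m[:130]=0;m[290:]=0
q=c[m];print('high',len(q),q.min(0),q.max(0))
E
```

```text
[363.1 172.7] [342 150  44  33 273]
[418.9 207.9] [388 178  61  59 972]
[311.7 227.1] [301 215  23  24 357]
[350.8 222.4] [348 217   7  11  44]
[341.3 266.8] [301 217  65  70 375]
[299.8 264.1] [292 256  17  18 235]
knob cloud 220 [0.49194004 0.05565732 0.09748602] [0.491934   0.05590588 0.09775903] [0.47625667 0.04042091 0.09000999] [0.50762711 0.07162176 0.10407221] ray [0.49060171 0.05399905 0.099     ]
hub 389 [0.57354208 0.03188541 0.07387223] [0.57397428 0.03178562 0.07547762] [0.04826478 0.04424212 0.01078679]
disc 6645 [0.57373809 0.03174261 0.04799986] [0.21384807 0.21336102 0.00799636]
((0.5737912654876709, 0.031713563948869705), 0.10783209651708603)
lens 3123 [ 0.5294631  -0.22511154  0.14013511] [ 0.64451792 -0.04185131  0.16683788] [ 0.58619785 -0.15923619  0.15734442]
high 3313 [ 0.2828811  -0.22511154  0.11050073] [0.64451792 0.04004422 1.23649465]
```

```bash
cat >> h.py <<'E'
from scipy.spatial.transform import Rotation as Ro
A=np.array([.574,.0317])
def tgt(pos,jaw):  # jaw = world angle (deg) of tool y, tool z straight down
    o=r.get_obs();R=Ro.from_rotvec(o['orientation']);j=np.radians(jaw);y=np.array([np.cos(j),np.sin(j),0]);z=np.array([0,0,-1.])
    T=Ro.from_matrix(np.stack([np.cross(y,z),y,z],1))
    d=R.inv().apply(np.array(pos)-o['tcp_pos'])*1e3;w=(R.inv()*T).as_rotvec()
    return d.round(1).tolist(),w.round(3).tolist()
def arc(head,z,jaw=None): # tcp over the knob at head angle, deg
    a=np.radians(163.8)+head;p=A+.0853*np.array([np.cos(a),np.sin(a)])
    return tgt([p[0],p[1],z],73.8+np.degrees(head) if jaw is None else jaw)
E
python3 -c "
from h import *
print(arc(0,.22))"
```

```text
([-441.2, -449.7, -22.5], [-0.002, 0.0, -0.076])
```

Call:
play_rows([
  [60,[-35,-36,-10],[0,0,0]],
  [60,[-75,-76,-20],[0,0,-0.01]],
  [60,[-115,-117,-22],[0,0,-0.02]],
  [60,[-155,-158,-22],[0,0,-0.03]],
  [60,[-195,-199,-22],[0,0,-0.04]],
  [60,[-235,-240,-22],[0,0,-0.05]],
  [60,[-275,-280,-22],[0,0,-0.06]],
  [60,[-310,-316,-22],[0,0,-0.07]],
])

```text
clock: 1.1
tcp_pos: [0.4166, 0.2245, 0.2192]
orientation: [-0.453, -3.108, 0.003]
contact_force: [-0.2, -0.8, 0.1]
grip_width: 0.0602
```

```bash
python3 -c "
from h import *
print(arc(0,.18),st())"
```

```text
([-120.6, -140.4, 39.4], [-0.002, -0.0, -0.007]) {'clock': 1.1, 'joints': [-0.8144, 0.1153, 0.2046, 2.0059, -0.0261, 1.0244, 0.6839], 'tcp_pos': [0.4166, 0.2245, 0.2192], 'orientation': [-0.4529, -3.1084, 0.0027], 'contact_force': [-0.2427, -0.7675, 0.0569], 'grip_width': 0.0602}
```

Call:
play_rows([
  [60,[-35,-40,5],[0,0,0]],
  [60,[-70,-80,15],[0,0,-0.007]],
  [60,[-100,-115,25],[0,0,-0.007]],
  [60,[-115,-133,35],[0,0,-0.007]],
  [60,[-120.6,-140.4,39.4],[-0.002,0,-0.007]],
  [60,[-120.6,-140.4,39.4],[-0.002,0,-0.007]],
])

```text
clock: 1.85
tcp_pos: [0.4917, 0.0556, 0.1797]
orientation: [-0.443, -3.109, 0.0]
contact_force: [1.2, -0.8, -0.3]
grip_width: 0.0598
```

```bash
python3 - <<'E'
from h import *
for n in('top','side'):
    p,d=r.grab_frame(n)
    if n=='side': q=p
print(arc(0,.063),st())
cv2.imwrite('pics/s1.png',cv2.resize(q[150:330,220:460,::-1],None,fx=3,fy=3))
E
```

```text
([-0.6, -1.2, 117.2], [0.001, -0.0, 0.002]) {'clock': 1.95, 'joints': [-0.5463, 0.2018, 0.3516, 2.0148, -0.0866, 0.9388, 1.1401], 'tcp_pos': [0.4919, 0.0568, 0.1802], 'orientation': [-0.4394, -3.1105, -0.0011], 'contact_force': [0.0919, 0.079, 0.1681], 'grip_width': 0.06}
```

View pics/s1.png

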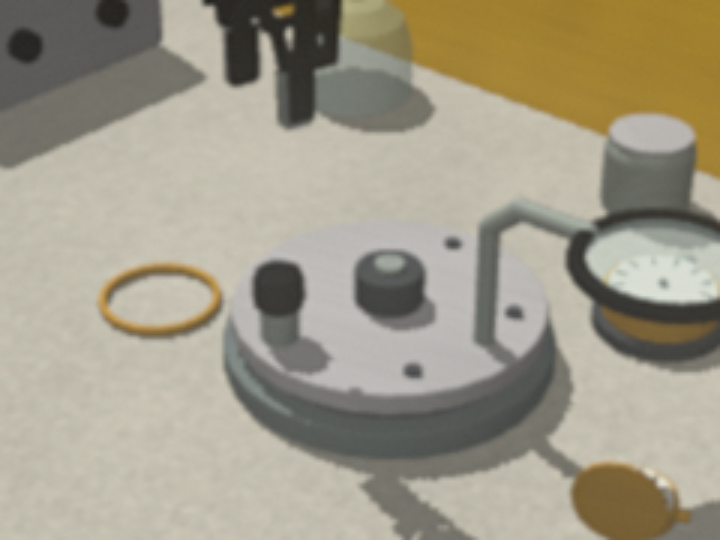

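The fingers hang above the knob, jaws tangential, with the way down clear. I'm descending and closing with a light squeeze.

Call:
play_rows([
  [60,[-0.6,-1.2,35],[0,0,0]],
  [60,[-0.6,-1.2,65],[0,0,0]],
  [60,[-0.6,-1.2,90],[0,0,0]],
  [60,[-0.6,-1.2,108],[0,0,0]],
  [60,[-0.6,-1.2,117],[0,0,0]],
  [60,[-0.6,-1.2,117],[0,0,0]],
], squeeze=40)

```text
clock: 2.7
tcp_pos: [0.4919, 0.0562, 0.0631]
orientation: [-0.438, -3.11, -0.001]
contact_force: [0.6, -0.5, 0.4]
grip_width: 0.06
```

Call:
play_rows([
  [25,[0,0,0],[0,0,0]],
  [25,[0,0,0],[0,0,0]],
  [25,[0,0,0],[0,0,0]],
  [25,[0,0,0],[0,0,0]],
  [25,[0,0,0],[0,0,0]],
])

```text
clock: 3.32
tcp_pos: [0.4928, 0.0568, 0.0651]
orientation: [0.438, 3.11, 0.004]
contact_force: [-4.8, 0.8, 15.0]
grip_width: 0.025
```

Closing to 25 mm with 15 N upward doesn't fit a 32 mm knob, so I'm looking.

```bash
python3 - <<'E'
from h import *
p,d=r.grab_frame('side');print(st())
t,d=r.grab_frame('top')
a=cv2.resize(p[200:300,270:390],(600,500),interpolation=cv2.INTER_CUBIC)
b=cv2.resize(t[210:310,250:370],(600,500),interpolation=cv2.INTER_CUBIC)
im=np.hstack([a,b]);cv2.imwrite('pics/s2.png',cv2.resize(im,(800,333))[...,::-1])
E
```

```text
{'clock': 3.375, 'joints': [-0.4934, 0.3782, 0.3089, 2.1107, -0.1839, 0.6755, 1.23], 'tcp_pos': [0.4929, 0.0568, 0.0651], 'orientation': [0.4377, 3.11, 0.0041], 'contact_force': [-3.6552, 0.3165, 15.2135], 'grip_width': 0.0252}
```

View pics/s2.png

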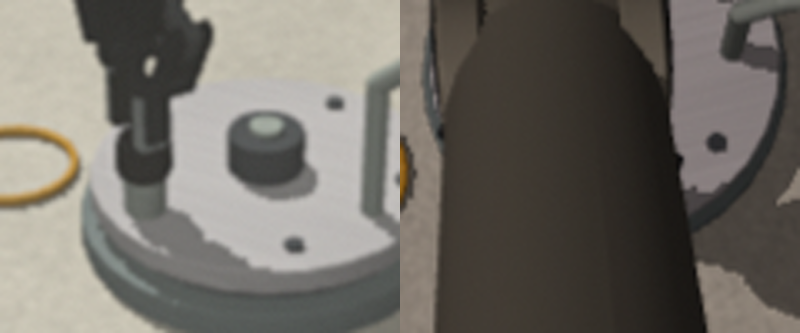

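```bash
python3 - <<'E'
from h import *
p,d=r.grab_frame('side');c=cloud('side',d)
K,R,t=cam('side')
def px(P): q=K@(R@np.array(P)+t); return (q[:2]/q[2]).round(1)
print('knob top/bot',px([.492,.0555,.099]),px([.492,.0555,.073]),'tcp',px(r.get_obs()['tcp_pos']))
for u in (308,311,314,317):
  print(u,[(v,*c[v,u].round(3).tolist(),int(p[v,u].max())) for v in range(228,262,3)])
E
```

```text
knob top/bot [311.4 240. ] [311.8 251.3] tcp [311.7 254.2]
308 [(228, 0.496, 0.068, 0.119, 56), (231, 0.496, 0.068, 0.112, 56), (234, 0.499, 0.072, 0.103, 55), (237, 0.497, 0.07, 0.097, 88), (240, 0.486, 0.059, 0.1, 52), (243, 0.48, 0.053, 0.099, 55), (246, 0.477, 0.049, 0.095, 55), (249, 0.477, 0.05, 0.088, 55), (252, 0.475, 0.048, 0.083, 53), (255, 0.48, 0.055, 0.07, 96), (258, 0.479, 0.053, 0.065, 107), (261, 0.481, 0.056, 0.056, 106)]
311 [(228, 0.474, 0.037, 0.142, 60), (231, 0.478, 0.041, 0.132, 96), (234, 0.479, 0.043, 0.124, 97), (237, 0.477, 0.041, 0.119, 95), (240, 0.477, 0.042, 0.112, 98), (243, 0.479, 0.043, 0.104, 98), (246, 0.478, 0.043, 0.098, 58), (249, 0.48, 0.045, 0.089, 56), (252, 0.48, 0.045, 0.082, 56), (255, 0.479, 0.045, 0.075, 70), (258, 0.481, 0.047, 0.067, 108), (261, 0.481, 0.048, 0.059, 107)]
314 [(228, 0.469, 0.024, 0.149, 55), (231, 0.482, 0.037, 0.131, 55), (234, 0.479, 0.035, 0.127, 58), (237, 0.48, 0.036, 0.12, 56), (240, 0.478, 0.034, 0.115, 57), (243, 0.478, 0.035, 0.108, 70), (246, 0.485, 0.042, 0.095, 62), (249, -0.125, -0.577, 0.66, 56), (252, 0.485, 0.042, 0.081, 54), (255, 0.484, 0.041, 0.075, 72), (258, 0.485, 0.043, 0.067, 108), (261, 0.486, 0.044, 0.059, 102)]
317 [(228, 0.468, 0.016, 0.153, 55), (231, 0.487, 0.034, 0.131, 55), (234, 0.485, 0.033, 0.125, 55), (237, 0.483, 0.032, 0.12, 57), (240, 0.485, 0.034, 0.112, 57), (243, 0.489, 0.038, 0.101, 78), (246, 0.49, 0.039, 0.093, 55), (249, 0.486, 0.035, 0.09, 53), (252, 0.488, 0.037, 0.082, 52), (255, 0.493, 0.042, 0.07, 84), (258, 0.492, 0.042, 0.064, 95), (261, 0.493, 0.042, 0.056, 93)]
```

The fingertips rest on top of the knob (tip z is about 0.10 although the TCP reads 0.065). I'll back off, open and measure the real tip height.

Call:
play_rows([
  [25,[0,0,-10],[0,0,0]],
  [60,[0,0,-25],[0,0,0]],
  [60,[0,0,-35],[0,0,0]],
  [60,[0,0,-35],[0,0,0]],
  [60,[0,0,-35],[0,0,0]],
])

```text
clock: 4.1
tcp_pos: [0.4926, 0.0568, 0.0999]
orientation: [0.438, 3.11, 0.004]
contact_force: [0.8, 0.2, 0.5]
grip_width: 0.06
```

```bash
python3 - <<'E'
from h import *
p,d=r.grab_frame('side');c=cloud('side',d);print(st())
a=np.load('side0.npy');m=(abs(d-a)>.02)&(d>0)
for lo,hi in((-.02,.03),(.07,.13)):
  q=c[m&(abs(c[...,0]-.49)<.06)&(c[...,1]>lo)&(c[...,1]<hi)&(c[...,2]<.2)&(c[...,2]>.05)]
  print(len(q),q[np.argsort(q[:,2])[:12]].round(3).tolist())
cv2.imwrite('pics/s3.png',cv2.resize(p[180:280,260:380,::-1],(720,600),interpolation=cv2.INTER_CUBIC))
E
```

```text
{'clock': 4.15, 'joints': [-0.5144, 0.3202, 0.3297, 2.088, -0.1525, 0.7544, 1.2023], 'tcp_pos': [0.4924, 0.0567, 0.0997], 'orientation': [0.4377, 3.1108, 0.0036], 'contact_force': [0.4308, -0.6716, -0.0433], 'grip_width': 0.0599}
358 [[0.478, 0.023, 0.139], [0.489, 0.021, 0.139], [0.476, 0.024, 0.14], [0.486, 0.021, 0.14], [0.482, 0.02, 0.141], [0.485, 0.022, 0.141], [0.481, 0.021, 0.141], [0.473, 0.024, 0.141], [0.478, 0.023, 0.141], [0.49, 0.02, 0.141], [0.476, 0.024, 0.142], [0.479, 0.021, 0.142]]
338 [[0.505, 0.087, 0.139], [0.499, 0.087, 0.139], [0.497, 0.09, 0.139], [0.497, 0.088, 0.14], [0.502, 0.086, 0.14], [0.504, 0.083, 0.141], [0.492, 0.09, 0.141], [0.496, 0.089, 0.142], [0.497, 0.087, 0.142], [0.501, 0.088, 0.142], [0.505, 0.084, 0.142], [0.498, 0.086, 0.142]]
```

View pics/s3.png

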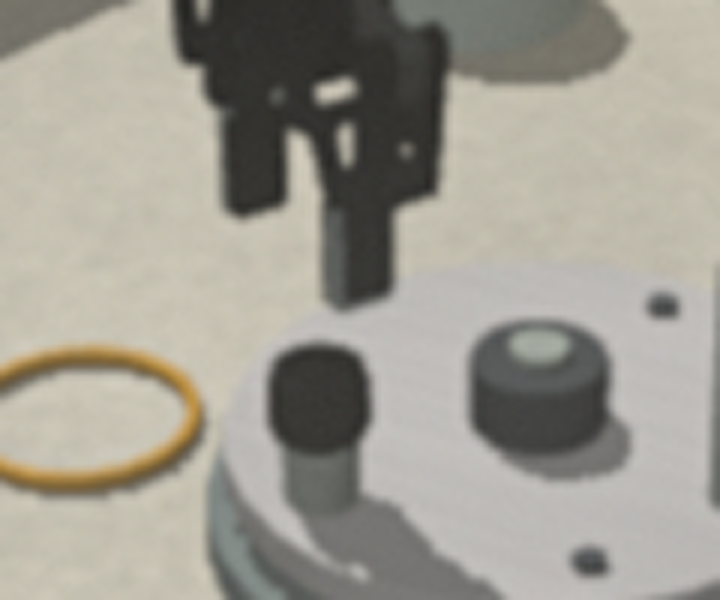

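Measured: at 60 mm opening the tips stand 39 mm above the reported TCP (xy is centred on the knob). So I need to go 65 mm lower, to TCP z≈0.035, and close.

Call:
play_rows([
  [60,[0,0,20],[0,0,0]],
  [60,[0,0,36],[0,0,0]],
  [60,[0,0,48],[0,0,0]],
  [60,[0,0,58],[0,0,0]],
  [60,[0,0,65],[0,0,0]],
  [60,[0,0,65],[0,0,0]],
])

```text
clock: 4.9
tcp_pos: [0.4922, 0.0568, 0.0343]
orientation: [-0.438, -3.11, -0.003]
contact_force: [0.0, -0.5, -0.1]
grip_width: 0.06
```

Call:
play_rows([
  [25,[0,0,0],[0,0,0]],
  [25,[0,0,0],[0,0,0]],
  [25,[0,0,0],[0,0,0]],
  [25,[0,0,0],[0,0,0]],
  [25,[0,0,0],[0,0,0]],
])

```text
clock: 5.52
tcp_pos: [0.4923, 0.0561, 0.0349]
orientation: [-0.438, -3.111, -0.003]
contact_force: [-2.2, -2.4, 6.4]
grip_width: 0.0309
```

Stopped at 31 mm, which is the knob. Next I lift it by 13 mm.

Call:
play_rows([
  [25,[0,0,-4],[0,0,0]],
  [25,[0,0,-8],[0,0,0]],
  [25,[0,0,-12],[0,0,0]],
  [25,[0,0,-14],[0,0,0]],
  [25,[0,0,-14],[0,0,0]],
], squeeze=60)

```text
clock: 6.15
tcp_pos: [0.4922, 0.0561, 0.0488]
orientation: [-0.438, -3.111, -0.002]
contact_force: [3.0, -1.2, -10.5]
grip_width: 0.0307
```

```bash
python3 - <<'E'
from h import *
print(st(),[(h,arc(h,.049)) for h in (0,.1,.2,.3,.4,.5,.6,.65)])
E
```

```text
{'clock': 6.15, 'joints': [-0.484, 0.4063, 0.3001, 2.1204, -0.1994, 0.6405, 1.2443], 'tcp_pos': [0.4922, 0.0561, 0.0488], 'orientation': [-0.4384, -3.1106, -0.0025], 'contact_force': [3.0193, -1.2415, -10.4772], 'grip_width': 0.0307} [(0, ([-0.1, -0.6, -0.2], [0.002, -0.001, 0.003])), (0.1, ([-0.5, -9.1, -0.2], [0.002, -0.0, -0.097])), (0.2, ([-1.7, -17.5, -0.2], [0.002, -0.0, -0.197])), (0.3, ([-3.8, -25.8, -0.2], [0.002, -0.0, -0.297])), (0.4, ([-6.7, -33.8, -0.2], [0.002, -0.0, -0.397])), (0.5, ([-10.4, -41.5, -0.2], [0.002, -0.0, -0.497])), (0.6, ([-14.9, -48.8, -0.2], [0.002, -0.0, -0.597])), (0.65, ([-17.3, -52.3, -0.3], [0.002, 0.0, -0.647]))]
```

The force is 10.5 N down, so the plunger is up. Now I swing along the arc with the tool turning along.

Call:
play_rows([
  [25,[0,-2.6,0],[0,0,-0.03]],
  [25,[-0.5,-9,0],[0,0,-0.1]],
  [25,[-1.2,-13.3,0],[0,0,-0.15]],
  [25,[-1.7,-17.5,0],[0,0,-0.2]],
  [25,[-2.7,-21.7,0],[0,0,-0.25]],
  [25,[-3.8,-25.8,0],[0,0,-0.3]],
  [25,[-5.2,-29.8,0],[0,0,-0.35]],
  [25,[-6.7,-33.8,0],[0,0,-0.4]],
])

```text
clock: 7.15
tcp_pos: [0.489, 0.0218, 0.0486]
orientation: [0.192, -3.135, -0.003]
contact_force: [2.5, 0.4, -11.2]
grip_width: 0.0303
```

```bash
python3 - <<'E'
from h import *
o=st();p=np.array(o['tcp_pos'][:2])-A;print(o,np.hypot(*p),(np.arctan2(p[1],p[0])-np.radians(163.8))%6.283)
print([(h,arc(h,.0488)) for h in (.4,.5,.55,.6,.65)])
E
```

```text
{'clock': 7.15, 'joints': [-0.3367, 0.3915, 0.201, 2.1281, -0.1325, 0.6335, 1.6498], 'tcp_pos': [0.489, 0.0218, 0.0486], 'orientation': [0.1923, -3.1353, -0.0032], 'contact_force': [2.4676, 0.3992, -11.176], 'grip_width': 0.0303} 0.08557458734928258 0.39850620873579157
[(0.4, ([-0.3, -0.1, -0.2], [0.002, -0.0, 0.005])), (0.5, ([-0.6, -8.7, -0.2], [0.002, -0.0, -0.095])), (0.55, ([-1.1, -12.9, -0.2], [0.002, -0.0, -0.145])), (0.6, ([-1.9, -17.1, -0.2], [0.002, -0.0, -0.195])), (0.65, ([-2.8, -21.3, -0.2], [0.002, 0.0, -0.245]))]
```

Call:
play_rows([
  [25,[-0.4,-6,0],[0,0,-0.065]],
  [25,[-1,-12,0],[0,0,-0.135]],
  [25,[-2.2,-18.8,0],[0,0,-0.215]],
  [25,[-2.2,-18.8,3],[0,0,-0.215]],
  [37,[-2.2,-18.8,3.5],[0,0,-0.215]],
  [37,[-2.2,-18.8,3.5],[0,0,-0.215]],
  [37,[-2.2,-18.8,7],[0,0,-0.215]],
  [37,[-2.2,-18.8,11],[0,0,-0.215]],
])

```text
clock: 8.15
tcp_pos: [0.4937, 0.0036, 0.0376]
orientation: [-0.528, 3.097, 0.003]
contact_force: [0.2, 0.0, 0.1]
grip_width: 0.0371
```

```bash
python3 - <<'E'
from h import *
o=st();p=np.array(o['tcp_pos'][:2])-A;print(o,np.hypot(*p),(np.arctan2(p[1],p[0])-np.radians(163.8))%6.283)
z=o['tcp_pos'][2];print([(h,arc(h,z)) for h in (.62,.66,.7,.74,.78,.82,.86,.9,.94,.98,1.02)])
p,d=r.grab_frame('side');cv2.imwrite('pics/s4.png',cv2.resize(p[190:290,270:390,::-1],(720,600),interpolation=cv2.INTER_CUBIC))
E
```

```text
{'clock': 8.15, 'joints': [-0.2515, 0.4137, 0.145, 2.1218, -0.1049, 0.6122, 1.8757], 'tcp_pos': [0.4937, 0.0036, 0.0376], 'orientation': [-0.5276, 3.0966, 0.0032], 'contact_force': [0.2475, 0.0411, 0.1446], 'grip_width': 0.0371} 0.08507467308194601 0.6191773786832444
[(0.62, ([0.2, -0.1, -0.0], [0.002, 0.001, 0.0])), (0.66, ([0.2, -3.5, -0.0], [0.002, 0.001, -0.04])), (0.7, ([-0.0, -6.9, -0.0], [0.002, 0.001, -0.08])), (0.74, ([-0.4, -10.3, -0.0], [0.002, 0.001, -0.12])), (0.78, ([-0.8, -13.7, -0.0], [0.002, 0.001, -0.16])), (0.82, ([-1.5, -17.0, -0.0], [0.002, 0.001, -0.2])), (0.86, ([-2.2, -20.4, -0.0], [0.002, 0.001, -0.24])), (0.9, ([-3.1, -23.7, -0.1], [0.002, 0.001, -0.28])), (0.94, ([-4.1, -26.9, -0.1], [0.002, 0.001, -0.32])), (0.98, ([-5.2, -30.1, -0.1], [0.002, 0.001, -0.36])), (1.02, ([-6.5, -33.3, -0.1], [0.002, 0.001, -0.4]))]
```

View pics/s4.png

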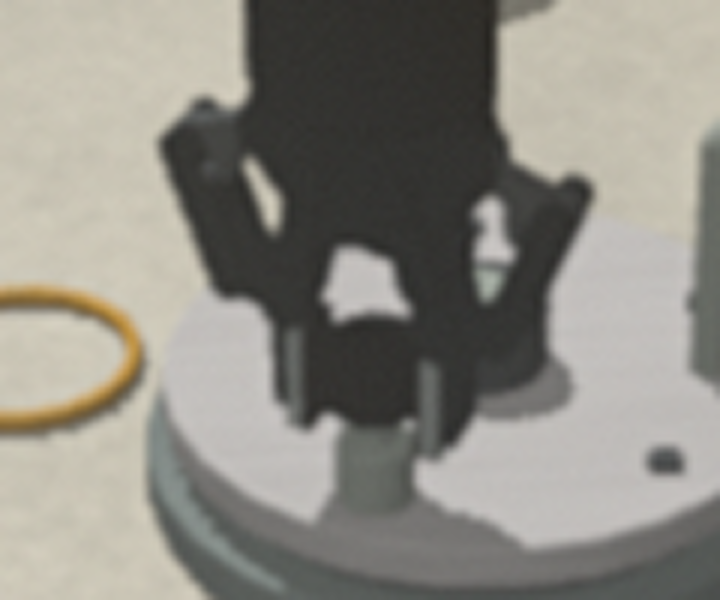

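The knob sits loose and raised between the fingers. Now I push gently along the arc in small steps, watching the side force.

Call:
play_rows([
  [37,[0.2,-1.7,0],[0,0,-0.02]],
  [37,[0.2,-3.5,0],[0,0,-0.04]],
  [37,[0.1,-5.2,0],[0,0,-0.06]],
  [37,[0,-6.9,0],[0,0,-0.08]],
  [37,[0,-6.9,0],[0,0,-0.08]],
])

```text
clock: 8.82
tcp_pos: [0.4952, -0.0019, 0.0369]
orientation: [0.653, -3.072, -0.005]
contact_force: [-1.0, 3.6, -1.2]
grip_width: 0.037
```

Call:
play_rows([
  [37,[0,-0.8,0],[0,0,-0.01]],
  [37,[0,-1.7,0],[0,0,-0.02]],
  [37,[-0.1,-2.5,0],[0,0,-0.03]],
  [37,[-0.1,-3.4,0],[0,0,-0.04]],
])

```text
clock: 9.32
tcp_pos: [0.4964, -0.0046, 0.0368]
orientation: [0.717, -3.057, -0.006]
contact_force: [-2.1, 3.1, -0.6]
grip_width: 0.037
```

```bash
cat >> h.py <<'E'
def rep():
    o=st();p=np.array(o['tcp_pos'][:2])-A;a=np.arctan2(p[1],p[0]);f=np.array(o['contact_force'])
    print('t',o['clock'],'head',round((a-np.radians(163.8))%6.283,3),'r',np.hypot(*p).round(4),'z',o['tcp_pos'][2],'Ftan',(f[1]*np.cos(a)-f[0]*np.sin(a)).round(1),'Frad',(f[0]*np.cos(a)+f[1]*np.sin(a)).round(1),'Fz',f[2].round(1))
E
python3 -c "
from h import *
rep()"
```

```text
t 9.325 head 0.72 r 0.0857 z 0.0368 Ftan -3.7 Frad 0.6 Fz -0.6
```

Call:
play_rows([
  [37,[0,-1.0,0],[0,0,-0.01]],
  [37,[0,-1.9,0],[0,0,-0.02]],
  [37,[0,-2.7,0],[0,0,-0.03]],
  [37,[0.1,-3.6,0],[0,0,-0.04]],
])

```text
clock: 9.82
tcp_pos: [0.4979, -0.0083, 0.0368]
orientation: [0.778, -3.042, -0.006]
contact_force: [-1.1, 3.0, 0.5]
grip_width: 0.0368
```

Call:
play_rows([
  [37,[0,-1.0,0],[0,0,-0.01]],
  [37,[0,-1.9,0],[0,0,-0.02]],
  [37,[0,-2.7,0],[0,0,-0.03]],
  [37,[0.1,-3.6,0],[0,0,-0.04]],
])

```text
clock: 10.32
tcp_pos: [0.5001, -0.0123, 0.037]
orientation: [0.839, -3.027, -0.004]
contact_force: [0.7, -0.4, -0.1]
grip_width: 0.037
```

```bash
python3 -c "
from h import *
rep()"
```

```text
t 10.325 head 0.82 r 0.086 z 0.037 Ftan 0.7 Frad -0.4 Fz -0.1
```

Call:
play_rows([
  [37,[0,-0.9,0],[0,0,-0.01]],
  [37,[0,-1.8,0],[0,0,-0.02]],
  [37,[0,-1.8,0],[0,0,-0.02]],
])

```text
clock: 10.7
tcp_pos: [0.5012, -0.0141, 0.037]
orientation: [0.869, -3.019, -0.004]
contact_force: [0.1, -0.3, 0.1]
grip_width: 0.037
```

```bash
python3 -c "
from h import *
rep()
p,d=r.grab_frame('side');c=cloud('side',d);cv2.imwrite('pics/s5.png',cv2.resize(p[190:290,270:390,::-1],(720,600),interpolation=cv2.INTER_CUBIC))"
```

```text
t 10.7 head 0.844 r 0.086 z 0.037 Ftan 0.3 Frad 0.0 Fz 0.1
```

View pics/s5.png

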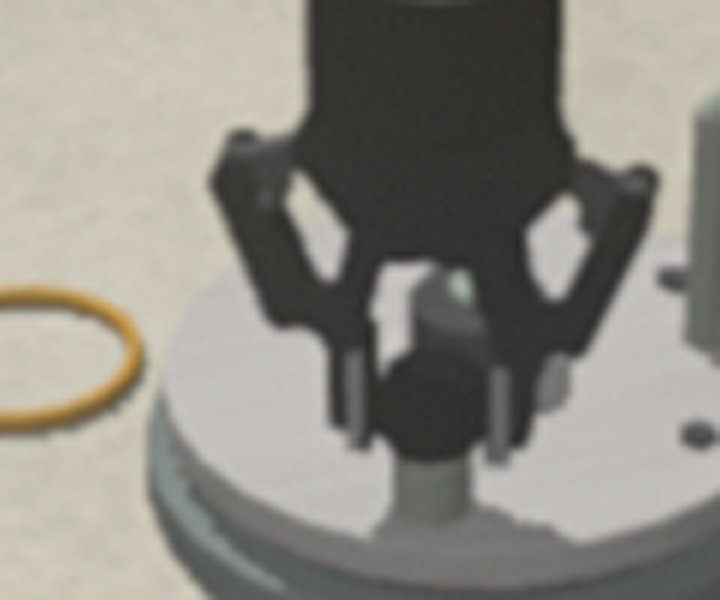

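```bash
python3 - <<'E'
from h import *
p,d=r.grab_frame('side');c=cloud('side',d);K,R,t=cam('side')
for h in (.76,.78,.80,.82,.84):
    a=np.radians(163.8)+h;q=A+.0853*np.array([np.cos(a),np.sin(a)])
    f=lambda z:(lambda w:(w[:2]/w[2]).round(1).tolist())(K@(R@np.array([*q,z])+t))
    print(h,f(.099),f(.109),f(.073))
for u in (338,341,344):print(u,[(v,*c[v,u].round(3).tolist(),int(p[v,u].max())) for v in range(240,272,2)])
print('row255',[(u,int(p[255,u].max())) for u in range(324,360)])
E
```

```text
0.76 [337.8, 250.9] [337.8, 246.4] [337.9, 262.4]
0.78 [338.7, 251.0] [338.7, 246.5] [338.7, 262.5]
0.8 [339.6, 251.2] [339.6, 246.6] [339.6, 262.6]
0.82 [340.5, 251.3] [340.5, 246.8] [340.5, 262.8]
0.84 [341.4, 251.4] [341.4, 246.8] [341.4, 262.9]
338 [(240, 0.556, 0.044, 0.074, 123), (242, 0.557, 0.045, 0.068, 120), (244, 0.553, 0.042, 0.066, 119), (246, 0.552, 0.041, 0.063, 122), (248, 0.507, 0.0, 0.098, 89), (250, 0.501, -0.006, 0.099, 52), (252, 0.496, -0.009, 0.098, 52), (254, 0.491, -0.014, 0.099, 49), (256, 0.488, -0.017, 0.097, 52), (258, 0.49, -0.016, 0.091, 52), (260, 0.489, -0.016, 0.087, 51), (262, 0.486, -0.019, 0.085, 50), (264, 0.489, -0.017, 0.079, 51), (266, 0.488, -0.017, 0.074, 65), (268, 0.491, -0.015, 0.067, 107), (270, 0.49, -0.016, 0.064, 107)]
341 [(240, 0.557, 0.038, 0.076, 88), (242, 0.553, 0.034, 0.075, 89), (244, 0.553, 0.034, 0.07, 70), (246, 0.551, 0.032, 0.067, 64), (248, 0.51, -0.005, 0.099, 56), (250, 0.504, -0.01, 0.1, 53), (252, 0.497, -0.016, 0.101, 49), (254, 0.493, -0.02, 0.1, 49), (256, 0.491, -0.022, 0.098, 51), (258, 0.491, -0.022, 0.093, 51)
[... 430 characters left out ...]
(254, 0.497, -0.024, 0.1, 50), (256, 0.496, -0.025, 0.097, 50), (258, 0.494, -0.026, 0.094, 51), (260, 0.494, -0.027, 0.09, 50), (262, 0.493, -0.028, 0.086, 51), (264, 0.493, -0.028, 0.082, 51), (266, 0.494, -0.027, 0.076, 61), (268, 0.497, -0.024, 0.069, 103), (270, 0.5, -0.022, 0.061, 98)]
row255 [(324, 137), (325, 71), (326, 56), (327, 81), (328, 102), (329, 102), (330, 81), (331, 53), (332, 50), (333, 52), (334, 50), (335, 50), (336, 52), (337, 52), (338, 51), (339, 51), (340, 52), (341, 50), (342, 50), (343, 51), (344, 49), (345, 49), (346, 51), (347, 50), (348, 50), (349, 48), (350, 52), (351, 70), (352, 96), (353, 102), (354, 86), (355, 63), (356, 53), (357, 50), (358, 58), (359, 86)]
```

The knob top now reads 0.099 to 0.100 and the underside about 0.074, so it has snapped home near 0.83 rad. I'll confirm the lock with a gentle nudge forwards.

Call:
play_rows([
  [37,[0,-1.5,0],[0,0,0]],
  [37,[0,-3,0],[0,0,0]],
  [37,[0,-4.5,0],[0,0,0]],
  [37,[0,-5,0],[0,0,0]],
])

```text
clock: 11.3
tcp_pos: [0.5032, -0.018, 0.0368]
orientation: [0.869, -3.017, -0.005]
contact_force: [-2.2, 1.7, 2.3]
grip_width: 0.037
```

```bash
python3 -c "
from h import *
rep()"
```

```text
t 11.3 head 0.895 r 0.0865 z 0.0368 Ftan -2.6 Frad 0.8 Fz 2.3
```

Only light contact so far; I'll push 2.5 mm more.

Call:
play_rows([
  [37,[0,-1,0],[0,0,0]],
  [37,[0,-2,0],[0,0,0]],
  [37,[0,-2.5,0],[0,0,0]],
])

```text
clock: 11.68
tcp_pos: [0.5033, -0.0182, 0.0368]
orientation: [0.871, -3.015, -0.009]
contact_force: [-6.5, 6.4, 5.9]
grip_width: 0.0372
```

```bash
python3 -c "
from h import *
rep()"
```

```text
t 11.675 head 0.897 r 0.0865 z 0.0368 Ftan -8.9 Frad 1.6 Fz 5.9
```

Hard stop: 9 N and no movement, so it's locked. I back off to centre, open and rise straight up.

Call:
play_rows([
  [37,[0,2.5,0],[0,0,0]],
  [37,[0,4.0,0],[0,0,0]],
  [60,[0,4.0,0],[0,0,0]],
  [60,[0,4.0,0],[0,0,0]],
  [60,[0,4.0,-20],[0,0,0]],
  [60,[0,4.0,-55],[0,0,0]],
  [60,[0,4.0,-95],[0,0,0]],
  [60,[0,4.0,-130],[0,0,0]],
])

```text
clock: 12.68
tcp_pos: [0.502, -0.0157, 0.1683]
orientation: [0.871, -3.016, -0.008]
contact_force: [1.3, 1.0, 0.2]
grip_width: 0.0599
```

Call:
play_rows([
  [60,[-20,0,-30],[0,0,0]],
  [60,[-20,0,-60],[0,0,0]],
  [60,[-20,0,-60],[0,0,0]],
])

```text
clock: 13.05
tcp_pos: [0.5209, -0.0054, 0.2305]
orientation: [-0.87, 3.016, 0.007]
contact_force: [0.4, -0.6, -0.6]
grip_width: 0.0599
```

```bash
python3 - <<'E'
from h import *
rep();p,d=r.grab_frame('side');c=cloud('side',d);q=p.max(2)
m=(q<60)&(c[...,2]>.071)&(c[...,2]<.125)&(np.hypot(c[...,0]-A[0],c[...,1]-A[1])>.06)&(np.hypot(c[...,0]-A[0],c[...,1]-A[1])<.11)&(c[...,0]<.55)
k=c[m];top=k[k[:,2]>np.percentile(k[:,2],60)];print(len(k),'z',np.percentile(k[:,2],[2,50,98]).round(4));
print('mid',(np.percentile(k,3,axis=0)+np.percentile(k,97,axis=0))/2)
t=k[k[:,2]>.095];ce=t.mean(0);print(ce,np.arctan2(ce[1]-A[1],ce[0]-A[0])%6.283-np.radians(163.8))
cv2.imwrite('pics/s6.png',cv2.resize(p[140:380,200:520,::-1],(800,600)))
E
```

```text
t 13.05 head 0.892 r 0.0648 z 0.2305 Ftan 0.7 Frad 0.0 Fz -0.6
183 z [0.077  0.0908 0.0999]
mid [ 0.49848741 -0.01986934  0.08849934]
[ 0.49838605 -0.01971512  0.09798182] 0.8797132647425618
```

View pics/s6.png

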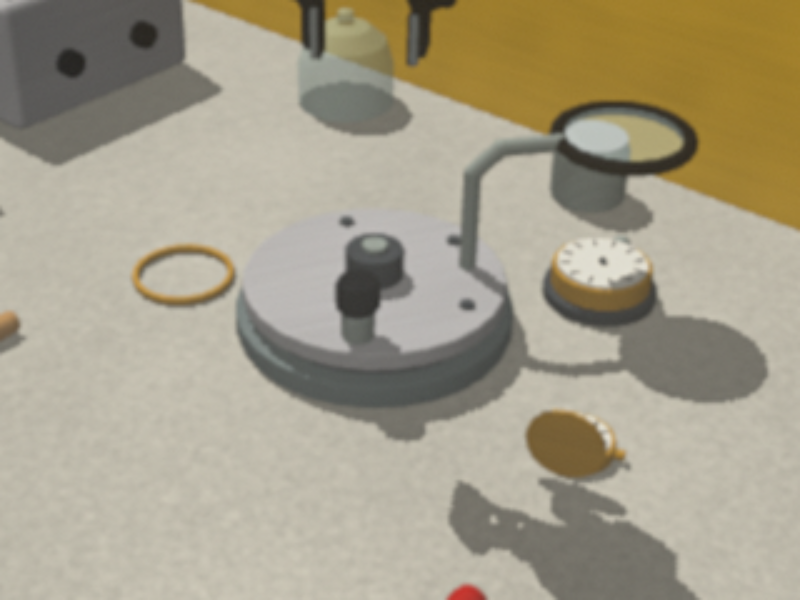

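```bash
python3 - <<'E'
from h import *
p1,d1=r.grab_frame('side');p0=cv2.imread('pics/side0.png');d0=np.load('side0.npy')
for p,d in((p0,d0),(p1,d1)):
    c=cloud('side',d);q=p.max(2);rr=np.hypot(c[...,0]-A[0],c[...,1]-A[1])
    k=c[(q<60)&(c[...,2]>.071)&(c[...,2]<.125)&(rr>.06)&(rr<.11)&(c[...,0]<.55)]
    t=k[k[:,2]>.095].mean(0);print(np.percentile(k[:,2],[2,50,90,98]).round(4),(np.arctan2(t[1]-A[1],t[0]-A[0])%6.283).round(3))
rep();r.hand_in()
E
```

```text
[0.0767 0.0918 0.0993 0.1   ] 2.947
[0.0776 0.0911 0.0989 0.1   ] 3.744
t 13.15 head 0.876 r 0.0666 z 0.2279 Ftan -0.0 Frad 0.3 Fz -1.1
the job is handed in; nothing more can be done
```

The magnifier head is locked in the next hole, and the job was handed in at about 13 s of the 42 s. No verdict came back, so success rests on my own checks below.

I pulled the knob up about 14 mm, swung the head to 0.62 rad, and let the pin ride on the plate. I then nudged it on with loose fingers until it snapped in, pushed lightly to test it, opened the fingers and rose clear.

**Last checks:**
- **Plunger home:** the knob heights match the parked picture to about 1 mm (top 0.100 m in both).
- **Head locked:** pushing sideways at the knob gave about 9 N with no movement.
- **Head angle:** about 0.80 rad when compared with the parked picture in the same view. An absolute estimate gave 0.88; both lie within the 0.66–1.04 band.
- **Robot clear:** contact force is about zero and the gripper is well above the head.
- **Loose items:** in the last picture the ring, movement and pocket watch look unmoved; I did not measure them. The screwdriver and brush were mostly out of that crop.

**What went wrong on the way:** the first grasp closed on top of the knob, pressing about 15 N. The real fingertips stand 34–39 mm behind the reported tool point; I measured this from the side depth and corrected for it.

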